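# Bring the fruit dish from the scale to the crate

### The arm

A 6-joint arm with a two-finger parallel gripper is mounted at the origin on the work surface. World frame = base frame: x ahead of the robot, y to its left, z up, the work surface at z = 0. Lengths are in m, angles in rad, forces in N, time in s.
With the tool pointing down it reaches from about 0.275 to 0.875 m from the base axis. Payload 12.5 kg.
Tool frame: the origin (TCP) lies at the very end of the fingers, on their centre line; the grasp point (between the pads) lies 19 mm behind it; x points along the fingers, y is the direction in which the jaws open and shut, and the axes are right-handed (so a half turn about x gives the same grasp; the last joint's range is limited). The gripper opens to 85 mm and grips with 20 to 120 N. Pads are 22 mm wide; open, the fingers measure 114 mm over their backs; the gripper's body (76 mm by 85 mm) begins 54 mm behind the grasp point. The pads swing forward as they close: fully open they stand 13 mm farther back than shut.
Start: joints at [-1.334, 0.351, 1.652, -0, 1.139, -0.085], TCP at [0.174, -0.522, 0.231] pointing down, gripper open.
Joint ranges: [-2.75, 2.75], [-0.79, 2.1], [0.01, 2.65], [-1.57, 4.71], [0.07, 3.14], [-2.87, 2.87]. Speed limits (rad/s): [2.22, 2.22, 2.79, 3.14, 3.14, 3.14].

### API

Orientations are given as a 3x3 rotation matrix whose columns are the frame's x, y, z axes.
In Python, from bench import manip gives the robot as it stands. Calls block until the motion is done:
- manip.move_ptp(position, orientation): joint-space move of the TCP to a pose.
- manip.move_l(position, attitude=None, max_speed=0.15): straight line of the TCP; attitude=None keeps the orientation; max_speed is the mean speed in m/s.
- manip.move_j(angles): joint-space move.
- manip.set_gripper(opening, effort=None): opening from 0.0 (shut) to 1.0 (fully open); effort is the grip in N (None keeps the last); returns when the fingers have stopped.
- manip.dwell(seconds).
- manip.inverse_kinematics(position, orientation): joint angles nearest the present ones, or None.
- manip.grab_frame(name): name is "scene" or "top" or "wrist"; returns (picture, depth): 480x640x3 uint8, red, green, blue; 480x640 float32, m along the optical axis (not along the pixel's ray), 0 where there is no reading.
- manip.get_calibration(name): a dict with "camera_matrix" (3x3 intrinsics, pixels), "R" (3x3) and "t" (3): a world point X has camera coordinates R X + t. Camera axes: x right, y down, z forward; pixel columns grow to the right and rows downward; lengths in m; the calibration is good to about 2 mm. A picture is of the moment at which its call begins: read the wrist's pose just before it. get_calibration takes no time and is no camera call; for the wrist camera it gives the pose at the moment of the call.
A pose or a line that the arm cannot do raises manip.Unreachable and nothing moves.
- manip.sign_off(): hands the job in, once; it reports no verdict.
Trained networks look in the newest picture that a camera, given by its name, has taken for a name from the list of things; names that differ only in an ending like _2 or _b are one class to them, and where a whole thing is asked for, a point or a joint stands for the part that bears it (a point fixed in the world has none). Each returns a list of dicts, best first, with "confidence" (0 to 1); they miss things now and then, are a little off and sometimes report something else, mostly with a low value. They report only what shows in the picture. A call takes as long as a camera call. They do not tell look-alikes from the thing itself.
- manip.look_for(camera, name): "at" ([x, y, z] in m, in world coordinates, good to about 4 mm: the middle of the surface that is visible of it).
Readings, each from a call of its own:
- manip.current_time(): time.
- manip.current_qpos(): joint angles.
- manip.current_joint_vel(): joint speeds.
- manip.current_joint_torque(): joint torques, N m.
- manip.current_ee_pos(): TCP position.
- manip.current_tcp_rot(): TCP orientation.
- manip.current_force(): force on the tool from outside, world axes, zero at the start.
- manip.current_ft_torque(): the same for the moment, N m.
- manip.current_grip_width(): opening from 0.0 (shut) to 1.0 (fully open).
Only numpy, scipy, OpenCV 4.12 (cv2) and the standard library are available. Lean on these libraries where they do the work, as an engineer would, in place of code of your own. Each camera call takes 0.05 s, during which the arm holds its last target. There are 200 camera calls.

### The job

At the food bank's packing table, throw the scale's clamp lever fully back to free the dish, then lift the dish by its arch handle and turn it a quarter turn so that its pouring lip points squarely across the long side of the open crate (not the folded one), with the tip of the lip over the middle of the crate and the dish a little above the crate's rim, touching nothing. Keep the dish level and the loose fruit in its middle the whole time, do not touch the fruit, and do not disturb the tins, jar and drinks carton standing around. Finish while still holding the dish there, steady: do not pour, put it down or let go.

Things in the scene. Friction and masses are not known exactly. Their poses are not given: they have to be found in the camera images.
- clamp (a joint): lever of the toggle clamp on the scale: 0 = clamped (60 mm arm level towards the dish, its end 2 mm over the dish's rim, handle leaning 0.44 rad towards the dish), 1.4 = fully back at its stop (arm nearly upright, handle leaning away). Top-heavy: pushed past about 0.6 rad it falls fully back by itself and stays, short of that it falls shut; under 1 N at the knob moves it.
- clamp_knob (a point): centre of the black ball knob, 26 mm diameter, on the clamp's 10 mm thick handle, 85 mm from the hinge. Clamped, it is 99 mm from the scale's middle along the scale's x and 159 mm above the table; it swings in the scale's x-z plane, up and away from the dish. The space between knob and the dish's arch is free: it can be pushed from there.
- clamp_hinge (a point): the clamp's hinge, fixed on the scale, 82 mm above the table and 135 mm from the scale's middle along the scale's x axis; the hinge pin runs along the scale's y axis. This point's axes are the scale's axes: x from the dish to the clamp, z up.
- scale_top (a point): middle of the top of the fixed bench scale's platform (170 mm square, 45 mm above the table), on which the dish stands; its axes are the scale's (x towards the clamp, z up).
- dish_grip (a point): middle of the straight wooden grip on the dish's arch handle: 104 mm along the dish's y, 14 mm wide (dish's x), 14 mm high, 130 mm above the dish's underside. Axes are the dish's: x away from the pouring lip (which points about to the robot at the start), z up. Steel dish, about 0.35 kg, 174 mm diameter; two thin wire legs join the grip to the rim at dish y +-84 mm.
- dish_lip (a point): middle of the tip of the dish's pouring lip (a flat tongue 44 mm wide), 115 mm from the dish's axis along its -x, 98 mm lower than the centre of the grip and 32 mm above the dish's underside.
- dish_mid (a point): lowest point of the dish's inside, on its axis, 118 mm below the centre of the grip and 12 mm above the underside: the fruit lies here. The floor rises from here at 8 degrees, beyond 50 mm at 20 degrees, to the rim 32 mm above the underside.
- dish_foot (a point): centre of the dish's underside (a flat foot 90 mm in diameter), 130 mm below the centre of the grip.
- fruit_center (a point): centre of a loose round tangerine, 58 mm diameter, 0.09 kg, lying free in the middle of the dish under the arch, its top 60 mm below the centre of the grip; it rolls off the middle if the dish tilts or is jerked.
- crate_rim (a point): centre of the mouth of the open slatted green crate, 110 mm above the table, level with its rim; the crate is fixed, outside 320 mm along its x axis by 240 mm along its y axis, walls 6 mm, a few tins and a packet inside below the rim. It stands to the left or to the right of the scale, its long side towards the scale. Axes: x along the long side, z up.
- folded: a folded-flat green crate, 320 x 240 mm and 42 mm high, fixed, on the other side of the scale; not needed. Origin: centre of its underside.
- tin_near: loose tin, 74 mm in diameter, 110 mm high, a bystander; origin: centre of its underside
- jar: loose glass jar, 68 mm in diameter, 100 mm high, a bystander; origin: centre of its underside
- tin_far: loose tin, 74 mm in diameter, 110 mm high, a bystander; origin: centre of its underside
- tin_low: loose low tin, 84 mm in diameter, 50 mm high, a bystander; origin: centre of its underside
- carton: loose drinks carton, 65 x 75 mm, 179 mm high with its cap, a bystander; origin: centre of its underside
Not all that is in view belongs to the job. What is shaped like the part that bears dish_grip but red or turquoise is not meant.

How it is judged:
By the outcome, as a careful person would: the job done as asked, in the order asked, and still so for the second after the job is handed in, while the arm keeps its last pose, push and grip.
It also fails if it takes over 58 s, if anything falls off the work surface, if the arm or the gripper's body presses on something with over 40 N, if the wrist force passes 120 N, or if a joint passes its speed limit or range.

## Working session

There is one attempt and no reset: what is moved stays moved. The work goes in short steps, each a Python script; the robot and the scene stay as the last script left them, time stands still between calls to the robot, and variables do not carry over. Pictures are saved under pics/ and viewed, about 8 in all and at most 12, crops included, and the job is handed in when it is done.

```bash
mkdir -p pics; ls; python3 - <<'E'
from bench import manip as m
import cv2,numpy as np
ims=[]
for c in ("scene","top"):
    p,d=m.grab_frame(c); np.savez(f"pics/{c}.npz",p=p,d=d); ims.append(p)
    k=m.get_calibration(c); np.savez(f"pics/{c}_cal.npz",**k)
    cv2.imwrite(f"pics/{c}.png",p[:,:,::-1])
    for n in ("clamp_knob","clamp","scale_top","dish_grip","dish_lip","fruit_center","crate_rim","folded","tin_near","jar","tin_low","carton"):
        for r in m.look_for(c,n)[:3]:
            X=np.array(r["at"]);u=k["camera_matrix"]@(k["R"]@X+k["t"]);print(c,n,X.round(3),round(r["confidence"],2),(u[:2]/u[2]).round())
print(m.current_time())
E
```

```text
pics
scene clamp_knob [ 0.644 -0.011  0.118] 0.74 [301. 290.]
scene clamp [ 0.648 -0.01   0.118] 0.62 [301. 292.]
scene clamp [0.538 0.016 0.071] 0.25 [330. 273.]
scene clamp [ 0.538 -0.394  0.034] 0.18 [157. 252.]
scene scale_top [0.629 0.005 0.042] 0.61 [313. 313.]
scene scale_top [0.356 0.188 0.072] 0.36 [426. 231.]
scene dish_grip [ 0.174 -0.322  0.027] 0.94 [246. 170.]
scene dish_grip [0.144 0.317 0.026] 0.77 [489. 200.]
scene dish_grip [0.543 0.012 0.076] 0.75 [327. 272.]
scene dish_lip [0.536 0.014 0.07 ] 0.79 [329. 273.]
scene dish_lip [ 0.17  -0.322  0.025] 0.65 [247. 170.]
scene dish_lip [0.141 0.316 0.025] 0.6 [489. 200.]
scene fruit_center [0.554 0.011 0.103] 0.93 [325. 267.]
scene fruit_center [ 0.536 -0.395  0.034] 0.16 [157. 252.]
scene crate_rim [0.458 0.397 0.045] 0.63 [518. 288.]
scene folded [ 0.539 -0.396  0.031] 0.7 [156. 253.]
scene tin_near [ 0.37  -0.173  0.08 ] 0.67 [272. 207.]
scene jar [0.354 0.188 0.071] 0.97 [426. 231.]
scene jar [ 0.762 -0.17   0.114] 0.42 [199. 321.]
scene jar [0.765 0.19  0.097] 0.36 [392. 370.]
scene tin_low [ 0.792 -0.049  0.051] 0.7
[... 297 characters left out ...]
 [ 0.214 -0.368  0.027] 0.89 [457. 337.]
top dish_grip [0.154 0.316 0.028] 0.88 [208. 370.]
top dish_grip [0.529 0.008 0.073] 0.67 [316. 227.]
top dish_lip [0.147 0.318 0.025] 0.91 [207. 372.]
top dish_lip [0.529 0.008 0.066] 0.82 [316. 228.]
top dish_lip [ 0.209 -0.364  0.03 ] 0.64 [456. 338.]
top fruit_center [0.53  0.011 0.105] 0.75 [314. 224.]
top crate_rim [0.484 0.401 0.04 ] 0.61 [177. 251.]
top folded [ 0.514 -0.394  0.026] 0.57 [456. 230.]
top tin_near [ 0.363 -0.175  0.112] 0.49 [387. 281.]
top jar [0.322 0.183 0.1  ] 0.71 [253. 303.]
top jar [0.529 0.005 0.072] 0.6 [317. 227.]
top tin_low [ 0.768 -0.052  0.051] 0.71 [333. 148.]
top carton [ 0.71  -0.174  0.162] 0.67 [380. 151.]
1.3
```

View pics/scene.png

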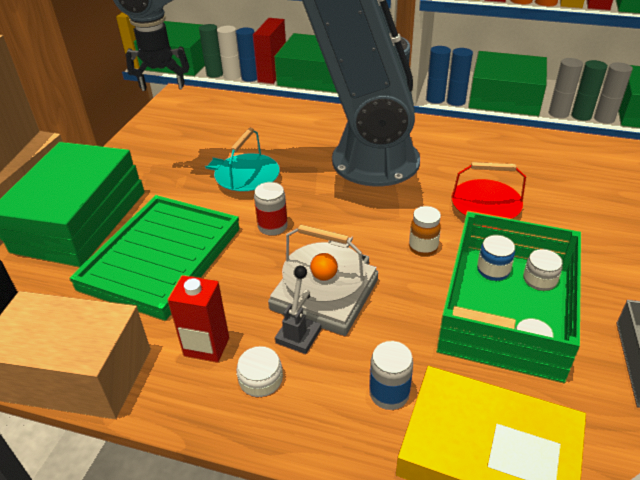

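View pics/top.png

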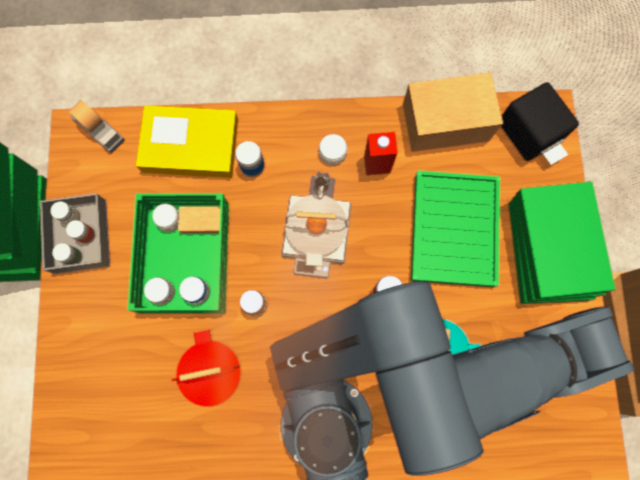

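Scene view: the steel dish with the tangerine is at (325,267) on the scale, knob at (301,272), open crate at right (510,290), folded crate at left (157,255). In the top view the dish is at (316,228), crate at (178,253). There are three arch handles: turquoise (246,170), red (489,200), steel (325,240). The steel one on the scale is meant. Next I measure from depth and confirm with a crop.

```bash
cat > h.py <<'E'
import numpy as np,cv2
def cloud(p,d,k):
    v,u=np.indices(d.shape); K=k["camera_matrix"]
    c=np.stack([(u-K[0,2])/K[0,0]*d,(v-K[1,2])/K[1,1]*d,d],-1)
    X=(c-k["t"])@k["R"]; X[d==0]=np.nan; return X
def sel(X,lo,hi):
    with np.errstate(invalid='ignore'): return ((X>lo)&(X<hi)).all(-1)
E
python3 - <<'E'
from h import *
for c in("top","scene"):
    z=np.load(f"pics/{c}.npz");k=dict(np.load(f"pics/{c}_cal.npz"));X=cloud(z["p"],z["d"],k)
    print(c,"cam",(-k["R"].T@k["t"]).round(3))
    def rect(n,lo,hi):
        P=X[sel(X,lo,hi)]
        if len(P)<6: print(n,len(P));return
        r=cv2.minAreaRect((P[:,:2]*1000).astype(np.float32)); print(n,len(P),"mean",P.mean(0).round(4),"rect",np.round(r[0],1),np.round(r[1],1),round(r[2],2))
        return P
    rect("crate",(.2,.2,.100),(.75,.6,.116))
    P=rect("grip",(.42,-.12,.168),(.62,.12,.195))
    rect("knobtop",(.59,-.1,.15),(.68,.1,.18)); 
    rect("scale",(.38,-.15,.038),(.66,.15,.049))
    rect("lip",(.38,-.1,.068),(.47,.12,.085))
    for n,lo,hi in(("tin_near",(.3,-.25,.095),(.45,-.1,.125)),("jar",(.25,.12,.085),(.42,.25,.115)),("tin_far",(.65,.1,.095),(.85,.25,.125)),("carton",(.6,-.25,.14),(.8,-.1,.19)),("tinlow",(.7,-.12,.04),(.85,.03,.06)),("incrate",(.33,.29,.111),(.63,.51,.3))): rect(n,lo,hi)
p=np.load("pics/top.npz")["p"][170:285,270:365]; q=np.load("pics/scene.npz")["p"][210:350,255:390]
a=cv2.resize(p,(400,484),interpolation=2);b=cv2.resize(q,(400,415),interpolation=2);b=cv2.copyMakeBorder(b,0,69,0,0,0)
cv2.imwrite("pics/crop.png",np.hstack([a,b])[:,:,::-1])
E
```

```text
top cam [0.16  0.003 1.593]
crate 1432 mean [0.4817 0.3727 0.1088] rect [531.4 349.4] [313.8 445.5] 88.09
grip 251 mean [0.5343 0.0069 0.1803] rect [535.4   8.1] [131.   15.9] 85.19
knobtop 69 mean [ 0.6308 -0.0088  0.1679] rect [631.3  -8.8] [21.3 22.1] 87.58
scale 534 mean [0.5108 0.0079 0.0441] rect [552.    4.2] [174.4 211.4] 81.7
lip 364 mean [0.4496 0.0117 0.0761] rect [444.6   8. ] [107.7  50.6] 89.98
tin_near 239 mean [ 0.3602 -0.1753  0.109 ] rect [ 363.3 -175.1] [33.  67.7] 13.62
jar 400 mean [0.3264 0.1875 0.1001] rect [326.5 187.5] [58.4 56.7] 88.09
tin_far 509 mean [0.7384 0.1899 0.1085] rect [740.7 190.1] [70.7 70.8] 45.76
carton 715 mean [ 0.727  -0.1793  0.1646] rect [ 731.3 -181. ] [69.  76.4] 3.12
tinlow 549 mean [ 0.7711 -0.0494  0.0494] rect [772. -48.] [77.2 80.1] 65.16
incrate 201 mean [0.5313 0.4575 0.1135] rect [525.7 464.3] [172.7 365.2] 54.65
scene cam [1.39  0.27  0.944]
crate 2511 mean [0.5126 0.3785 0.1074] rect [527.8 353.3] [444.2 306.5] 0.01
grip 454 mean [0.5422 0.0037 0.1781] rect [539.3   1.7] [120.5  20.2] 85.39
knobtop 147 mean [ 0.6419 -0.0117  0.1649] rect [639.3 -13.6] [22.  24.9] 8.44
scale 1448 mean [0.5895 0.0217 0.0441] rect [577.4  23.7] [148.6 234.7] 29.87
lip 312 mean [0.4596 0.0045 0.0748] rect [446.5   1.6] [101.8  46.9] 89.98
tin_near 563 mean [ 0.3558 -0.1831  0.107 ] rect [ 350.1 -186. ] [74.9 71.5] 53.51
jar 465 mean [0.3367 0.1831 0.0977] rect [332.7 183.2] [58.3 61.6] 65.01
tin_far 1255 mean [0.7515 0.1865 0.1073] rect [748.6 185.5] [70.1 69.4] 43.82
carton 1528 mean [ 0.7444 -0.1802  0.1622] rect [ 736.1 -185.3] [68.2 76.7] 2.67
tinlow 1253 mean [ 0.7818 -0.0532  0.0488] rect [779.5 -54. ] [79.3 78.5] 83.44
incrate 59 mean [0.501  0.4886 0.1117] rect [524.5 463.5] [166.6 364.9] 55.98
```

View pics/crop.png

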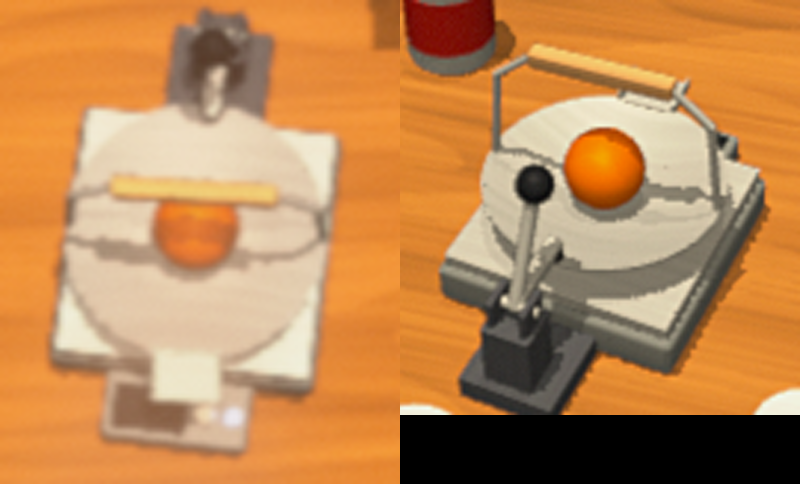

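The crop confirms the steel dish with the wooden grip on the scale, lip toward the robot, with the clamp knob on the far side. Next I measure the crate from green pixels and check IK for the plan.

```bash
cat >> h.py <<'E'
def down(yaw): # tool x down, tool y at world yaw
    y=np.array([np.cos(yaw),np.sin(yaw),0]);x=np.array([0,0,-1.]);return np.stack([x,y,np.cross(x,y)],1)
E
python3 - <<'E'
from h import *
from bench import manip as m
for c in("top","scene"):
    z=np.load(f"pics/{c}.npz");k=dict(np.load(f"pics/{c}_cal.npz"));p=z["p"].astype(int);X=cloud(p,z["d"],k)
    g=(p[...,1]>1.5*p[...,0])&(p[...,1]>1.3*p[...,2])
    for lo in (.100,.105):
        P=X[g&sel(X,(.25,.2,lo),(.75,.6,.116))]
        r=cv2.minAreaRect((P[:,:2]*1000).astype(np.float32));print(c,len(P),np.round(r[0],1),np.round(r[1],1),round(r[2],2))
    P=X[g&sel(X,(.25,.2,.1),(.75,.6,.116))]
    for n,a in(("ymin",-1),("ymax",1)):
        # edge lines along long side
        b=np.round(P[:,0]/.01);E=np.array([Q[np.argsort(a*Q[:,1])[-2]] for i in np.unique(b) if len(Q:=P[b==i])>3 and .36<Q[0,0]<.6])
        f=np.polyfit(E[:,0],E[:,1],1);print(n,"slope deg",round(np.degrees(np.arctan(f[0])),2),"y at .48",round(np.polyval(f,.48),4))
r=np.radians
q0=m.current_qpos();print(np.round(q0,2))
ex=np.array([np.cos(r(-8)),np.sin(r(-8)),0]);C=np.array([.537,.006,0])
for yaw in(82,-98): print("push",yaw,[np.round(m.inverse_kinematics(C+ex*s+[0,0,zz],down(r(yaw))),2) for s,zz in((.05,.24),(.05,.145),(.15,.145))])
for yaw in(-5,175):
  for pos,yy in(((.537,.006,.155),yaw),((.537,.006,.27),yaw),((.48,.285,.25),yaw-86)):
    print("dish",yaw,np.round(m.inverse_kinematics(np.array(pos),down(r(yy))),2))
E
```

```text
top 1102 [470.9 386.1] [240.2 319.8] 87.8
top 891 [470.8 386.1] [240.2 319.6] 87.76
ymin slope deg -2.27 y at .48 0.2667
ymax slope deg -2.4 y at .48 0.503
scene 2264 [473.1 382.2] [240.  329.5] 87.82
scene 1712 [474.1 382.3] [239.9 327.6] 87.9
ymin slope deg -2.44 y at .48 0.2633
ymax slope deg -2.46 y at .48 0.5006
[-1.33  0.35  1.65  0.    1.14 -0.08]
push 82 [array([-0.08,  0.41,  1.54, -0.  ,  1.19, -1.51]), array([-0.08,  0.51,  1.63, -0.  ,  0.99, -1.51]), array([-0.09,  0.68,  1.34, -0.  ,  1.12, -1.52])]
push -98 [array([-0.08,  0.41,  1.54, -0.  ,  1.19,  1.63]), array([-0.08,  0.51,  1.63, -0.  ,  0.99,  1.63]), array([-0.09,  0.68,  1.34, -0.  ,  1.12,  1.62])]
dish -5 [-0.08  0.42  1.76 -0.    0.96  0.01]
dish -5 [-0.08  0.29  1.64 -0.    1.21  0.01]
dish -5 [ 0.45  0.35  1.61 -0.    1.19  2.04]Traceback (most recent call last):
  File "<stdin>", line 20, in <module>
    return _wrapfunc(a, 'round', decimals=decimals, out=out)
    return _wrapit(obj, method, *args, **kwds)
    result = getattr(arr, method)(*args, **kwds)
TypeError: unsupported operand type(s) for *: 'NoneType' and 'float'
```

```bash
python3 - <<'E'
from h import *
from bench import manip as m
C=np.array([.537,.006,0]);a=np.radians(-8.5);ex=np.array([np.cos(a),np.sin(a),0]);R=down(a+np.pi/2)
P=lambda s,z:C+ex*s+[0,0,z]
m.set_gripper(0.0)
m.move_ptp(P(.05,.30),R); m.move_l(P(.05,.145),max_speed=.2)
print(m.current_force().round(2))
m.move_l(P(.13,.145),max_speed=.08);print(m.current_force().round(2))
m.move_l(P(.15,.148),max_speed=.08);print(m.current_force().round(2))
m.move_l(P(.11,.20),max_speed=.2); m.dwell(.4)
m.move_l(P(.0,.34),max_speed=.25); m.set_gripper(.8)
m.move_ptp(P(-.06,.36),down(np.radians(-5)))
k=m.get_calibration("wrist");p,d=m.grab_frame("wrist");np.savez("pics/w.npz",p=p,d=d);np.savez("pics/w_cal.npz",**k)
cv2.imwrite("pics/w.png",p[:,:,::-1])
p2,_=m.grab_frame("scene");cv2.imwrite("pics/s2.png",cv2.resize(p2[190:400,180:430],(750,630)[:2])[:600,:,::-1])
for c in("wrist","scene"):
  for n in("clamp_knob","dish_grip","fruit_center"):
    for r in m.look_for(c,n)[:2]: print(c,n,np.round(r["at"],3),round(r["confidence"],2))
X=cloud(p,d,k);Q=X[sel(X,(.42,-.12,.170),(.62,.12,.195))]
r=cv2.minAreaRect((Q[:,:2]*1000).astype(np.float32));print(len(Q),Q.mean(0),r)
print(m.current_time(),m.current_ee_pos(),m.current_force().round(2))
E
```

```text
[ 0.12 -0.64 -0.11]
[-0.27  0.15  0.42]
[-0.4  -1.67 -0.32]
wrist clamp_knob [ 0.716 -0.022  0.124] 0.72
wrist clamp_knob [ 0.72  -0.152  0.121] 0.29
wrist dish_grip [0.531 0.015 0.07 ] 0.84
wrist dish_grip [ 0.183 -0.364  0.032] 0.72
wrist fruit_center [ 0.483 -0.297  0.03 ] 0.68
wrist fruit_center [0.53  0.011 0.104] 0.65
scene clamp_knob [ 0.691 -0.022  0.13 ] 0.93
scene clamp_knob [ 0.791 -0.048  0.051] 0.63
scene dish_grip [ 0.176 -0.32   0.026] 0.91
scene dish_grip [0.142 0.316 0.026] 0.75
scene fruit_center [0.555 0.009 0.104] 0.88
scene fruit_center [0.544 0.007 0.074] 0.56
1822 [0.53738928 0.0097297  0.18023066] ((537.8867797851562, 5.887332916259766), (120.0328140258789, 14.385305404663086), 84.06977844238281)
11.0667 [0.47768498 0.0148676  0.35995974] [-0.21  0.96  0.32]
```

View pics/w.png

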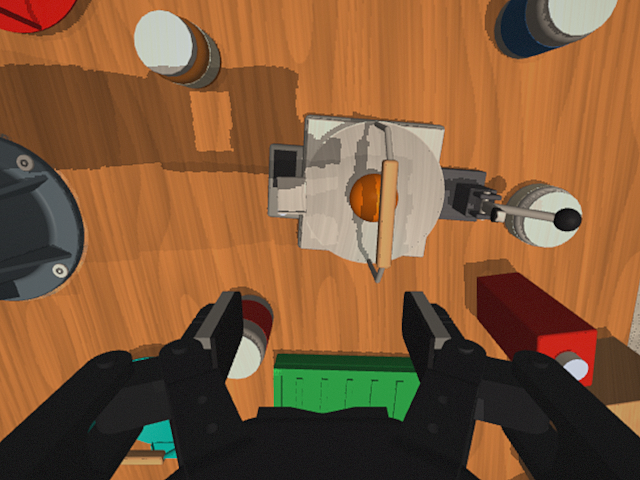

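View pics/s2.png

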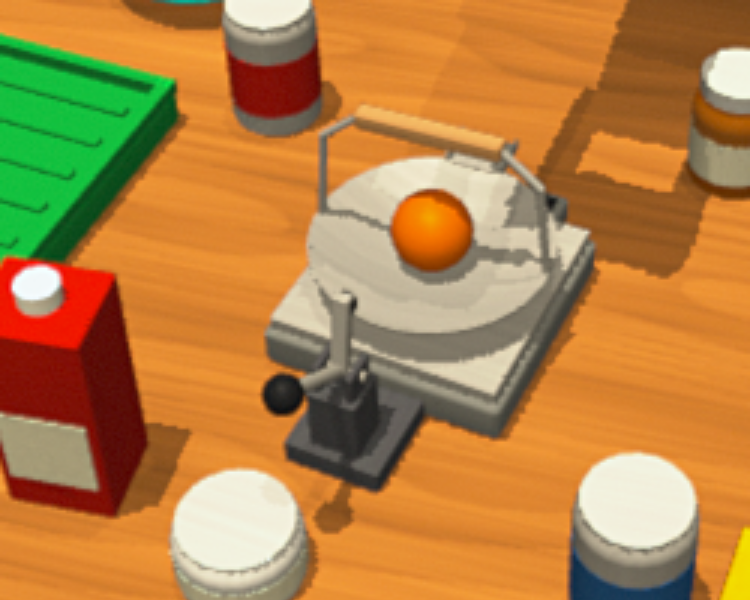

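The lever is fully back: the arm is upright at (345,320) in the scene crop, and the knob hangs behind the clamp at (283,393). The fruit is still central and the bystanders have not moved. Now the grasp, with the wood pixels refining the grip.

```bash
python3 - <<'E'
from h import *
from bench import manip as m
z=np.load("pics/w.npz");p=z["p"].astype(int);X=cloud(p,z["d"],dict(np.load("pics/w_cal.npz")))
Q=X[sel(X,(.42,-.12,.170),(.62,.12,.195))&(p[...,0]>1.5*p[...,2])&(p[...,0]>120)]
r=cv2.minAreaRect((Q[:,:2]*1000).astype(np.float32));print(r,Q[:,2].max())
c=np.array(r[0])/1000; w,h=r[1]; ang=r[2] if w>h else r[2]-90
ang=(ang+180)%180; yaw=np.radians(ang-90); print(c,ang-90)
assert abs(c[0]-.538)<.006 and abs(c[1]-.007)<.01 and abs(ang-84)<4
np.save("pics/grip.npy",[*c,yaw])
R=down(yaw)
m.move_ptp([*c,.26],R); m.move_l([*c,.157],max_speed=.1); print(m.current_force().round(2))
m.set_gripper(0.0,50); m.dwell(.3); print("w",m.current_grip_width(),m.current_force().round(2))
m.move_l([*c,.177],max_speed=.03); m.dwell(.3)
print("lift",m.current_force().round(2),m.current_ft_torque().round(3),m.current_grip_width(),m.current_time())
p,_=m.grab_frame("wrist");q,_=m.grab_frame("scene")
cv2.imwrite("pics/g.png",np.hstack([cv2.resize(p[60:320,220:480],(400,400)),cv2.resize(q[190:340,250:400],(400,400))])[:,:,::-1])
E
```

```text
((537.6769409179688, 2.7563400268554688), (108.5028305053711, 13.923095703125), 83.98887634277344) 0.18381743523162025
[0.53767694 0.00275634] -6.0111236572265625
[ 0.67  0.02 -0.02]
w 0.15171375789506233 [-2.56  0.62  4.95]
lift [ 0.43  1.17 -3.98] [-0.044 -0.007  0.011] 0.15136648190106947 14.75
```

View pics/g.png

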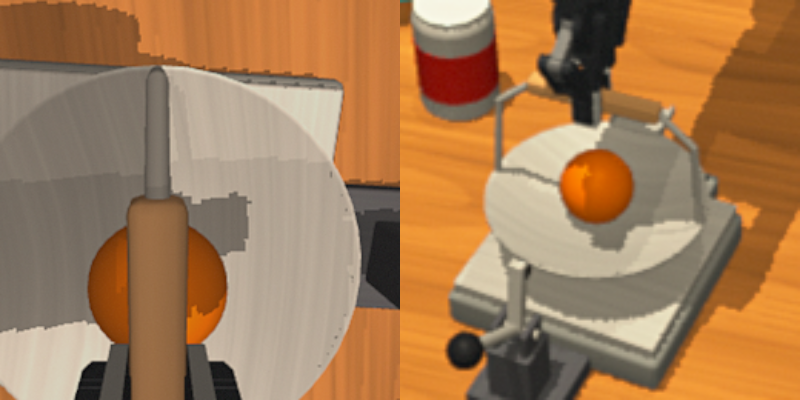

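Lifted clear of the scale: the force of 4.0 N matches the dish plus fruit, and the fruit is central under the grip. Next I carry and turn it.

```bash
python3 - <<'E'
from h import *
from bench import manip as m
gx,gy,y0=np.load("pics/grip.npy")
m.move_l([gx,gy,.275],max_speed=.05)
a=np.radians(-92.3);u=-np.array([np.cos(a),np.sin(a)]);t=np.array([.472,.384])-.115*u
m.move_l([*t,.275],down(a),max_speed=.05)
m.move_l([*t,.253],max_speed=.03); m.dwell(.5)
print(m.current_time(),m.current_ee_pos().round(4),m.current_force().round(2),m.current_ft_torque().round(3),m.current_grip_width())
ims=[]
for c in("top","scene","wrist"):
    k=m.get_calibration(c);p,d=m.grab_frame(c);np.savez(f"pics/e_{c}.npz",p=p,d=d);np.savez(f"pics/e_{c}_cal.npz",**k)
    ims.append(p)
    for n in("dish_lip","fruit_center","dish_grip"):
        for r in m.look_for(c,n)[:2]: print(c,n,np.round(r["at"],3),round(r["confidence"],2))
cv2.imwrite("pics/e.png",np.vstack([np.hstack([cv2.resize(ims[0][170:330,110:330],(400,291)),cv2.resize(ims[1][150:390,330:660],(400,291))]),cv2.resize(ims[2],(800,600))[:300]])[:,:,::-1])
E
```

```text
24.0 [0.4674 0.2691 0.253 ] [ 0.6  -0.38 -3.29] [0.016 0.048 0.02 ] 0.14925477497214065
top dish_lip [0.151 0.37  0.028] 0.94
top dish_lip [0.49  0.212 0.162] 0.75
top fruit_center [ 0.717 -0.024  0.129] 0.4
top fruit_center [ 0.518 -0.391  0.028] 0.36
top dish_grip [ 0.185 -0.313  0.023] 0.8
top dish_grip [ 0.713 -0.022  0.131] 0.74
scene dish_lip [0.476 0.274 0.164] 0.8
scene dish_lip [ 0.172 -0.321  0.028] 0.79
scene fruit_center [0.489 0.275 0.201] 0.7
scene dish_grip [0.479 0.271 0.173] 0.9
scene dish_grip [0.142 0.341 0.024] 0.72
wrist dish_lip [0.489 0.266 0.169] 0.97
wrist dish_lip [0.211 0.307 0.022] 0.54
wrist fruit_center [0.476 0.281 0.203] 0.97
wrist dish_grip [0.211 0.305 0.032] 0.73
wrist dish_grip [0.49  0.273 0.169] 0.59
```

View pics/e.png

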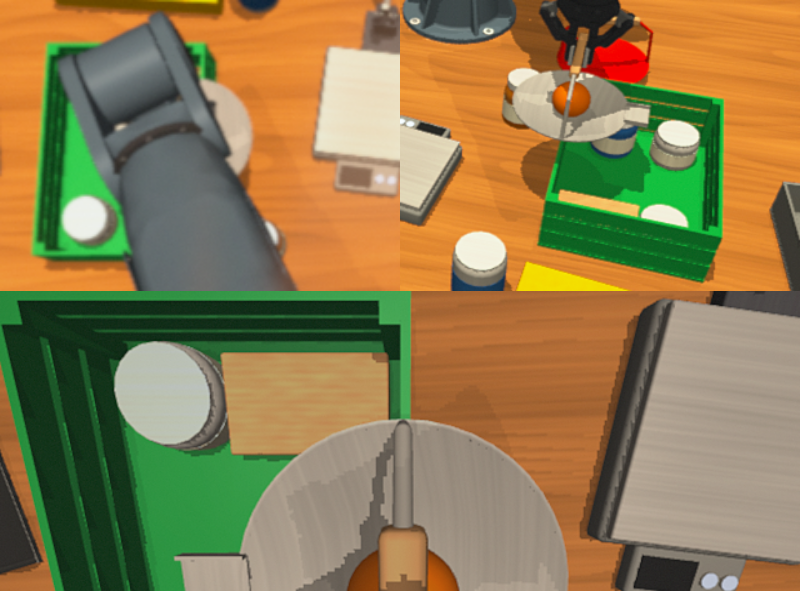

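```bash
python3 - <<'E'
from h import *
G=np.array([.4674,.2691]);a=np.radians(-92.3);ex=np.array([np.cos(a),np.sin(a)]);ey=np.array([-ex[1],ex[0]])
for c in("wrist","scene"):
    z=np.load(f"pics/e_{c}.npz");p=z["p"].astype(int);X=cloud(p,z["d"],dict(np.load(f"pics/e_{c}_cal.npz")))
    grey=(p.max(-1)-p.min(-1)<45)&(p.max(-1)>60)
    D=X[...,:2]-G;L=np.stack([D@ex,D@ey],-1);r=np.hypot(*np.moveaxis(L,-1,0))
    # lip: beyond rim
    with np.errstate(invalid='ignore'):
        lip=grey&(L[...,0]<-.093)&(L[...,0]>-.135)&(abs(L[...,1])<.04)&(X[...,2]>.15)&(X[...,2]<.2)
        ann=grey&(r>.072)&(r<.084)&(X[...,2]>.14)&(X[...,2]<.20)
    P=X[lip];Lp=L[lip];
    if len(P)>10:
        print(c,"lip n",len(P),"tip lx",np.percentile(Lp[:,0],[1,3]).round(4),"ly",np.percentile(Lp[:,1],[1,50,99]).round(4),"z",np.percentile(P[:,2],[5,50,95]).round(4))
        A=np.c_[Lp,np.ones(len(P))];print(" plane slope deg",np.degrees(np.linalg.lstsq(A,P[:,2],rcond=None)[0][:2]).round(2))
        # tip edge direction
        b=np.round(Lp[:,1]/.003);E=np.array([[np.median(Lp[b==i,1]),np.percentile(Lp[b==i,0],3)] for i in np.unique(b) if (b==i).sum()>5 and abs(i)<=6]);
        if len(E)>3: print(" tip edge angle",np.degrees(np.arctan(np.polyfit(E[:,0],E[:,1],1)[0])).round(2))
        print(" tip world",(G+ex*np.percentile(Lp[:,0],2)+ey*np.percentile(Lp[:,1],[1,99]).mean()).round(4))
    P=X[ann];Lp=L[ann];A=np.c_[Lp,r[ann],np.ones(len(P))]
    if len(P)>50: print(c,"rim tilt deg",len(P),np.degrees(np.linalg.lstsq(A,P[:,2],rcond=None)[0][:2]).round(2),P[:,2].mean().round(4))
    w=(p[...,0]>1.4*p[...,2])&sel(X,(.43,.19,.26),(.53,.36,.29))
    P=X[w]
    if len(P)>20:
        rr=cv2.minAreaRect((P[:,:2]*1000).astype(np.float32));print(c,"grip",len(P),rr,P[:,2].max())
    o=(p[...,0]>1.8*p[...,1])&sel(X,(.41,.2,.16),(.53,.34,.23));P=X[o];print(c,"fruit",len(P),P.mean(0).round(3),P.min(0).round(3),P.max(0).round(3))
    g=(p[...,1]>1.5*p[...,0])&(p[...,1]>1.3*p[...,2])
    Q=X[g&sel(X,(.25,.2,.1),(.75,.6,.116))]
    print(c,"crate",cv2.minAreaRect((Q[:,:2]*1000).astype(np.float32)))
E
```

```text
wrist lip n 2207 tip lx [-0.115  -0.1146] ly [-0.0197  0.0015  0.024 ] z [0.171  0.1721 0.1779]
 plane slope deg [ 0.37 -0.11]
 tip edge angle 0.32
 tip world [0.4742 0.3837]
wrist rim tilt deg 11579 [-0.01 -0.52] 0.1693
wrist grip 8128 ((475.76934814453125, 269.2961730957031), (15.35901165008545, 91.51354217529297), 88.43470764160156) 0.2897076641332457
wrist fruit 2894 [0.475 0.269 0.199] [0.45  0.242 0.181] [0.495 0.297 0.209]
wrist crate ((473.3704833984375, 385.6449890136719), (240.73037719726562, 318.6496887207031), 87.60966491699219)
scene lip n 179 tip lx [-0.1118 -0.1112] ly [-0.0217 -0.0001  0.0263] z [0.17   0.1727 0.1778]
 plane slope deg [-0.66 -0.16]
 tip edge angle 3.6
 tip world [0.4742 0.3804]
scene rim tilt deg 915 [-0.82 -0.47] 0.1696
scene grip 301 ((476.6249084472656, 265.1826477050781), (39.6773567199707, 92.29265594482422), 71.29952239990234) 0.28949391864436613
scene fruit 544 [0.485 0.267 0.195] [0.454 0.239 0.166] [0.5   0.294 0.212]
scene crate ((473.5887451171875, 381.81695556640625), (239.80712890625, 329.54022216796875), 87.69863891601562)
```

```bash
python3 - <<'E'
from h import *
from bench import manip as m
p0=m.current_ee_pos();m.move_l([p0[0],p0[1],.245],max_speed=.02);m.dwell(.6)
print(m.current_ee_pos().round(4),m.current_force().round(2),m.current_ft_torque().round(3),m.current_grip_width(),abs(m.current_joint_vel()).max(),m.current_time())
p,d=m.grab_frame("scene");k=dict(np.load("pics/scene_cal.npz"));X=cloud(p,d,k);z=np.load("pics/scene.npz");Y=cloud(z["p"],z["d"],k)
for n,lo,hi in(("tin_near",(.3,-.25,.095),(.45,-.1,.125)),("jar",(.25,.12,.085),(.40,.25,.115)),("tin_far",(.65,.1,.095),(.85,.25,.125)),("carton",(.6,-.25,.14),(.8,-.12,.19)),("tinlow",(.7,-.12,.03),(.85,.03,.06))):
    print(n,((X[sel(X,lo,hi)].mean(0)-Y[sel(Y,lo,hi)].mean(0))*1000).round(1),len(X[sel(X,lo,hi)]),len(Y[sel(Y,lo,hi)]))
for r in m.look_for("scene","clamp_knob")[:1]+m.look_for("scene","fruit_center")[:1]: print(np.round(r["at"],3),r["confidence"])
cv2.imwrite("pics/f.png",cv2.resize(p[100:400,150:640],(780,478))[:,:,::-1])
E
```

```text
[0.4674 0.2691 0.245 ] [ 0.65  0.59 -2.99] [0.018 0.053 0.011] 0.15225055721200634 0.0016829859090779899 25.75
tin_near [-0.1 -0.1  0.2] 556 563
jar [-6.1 -7.7  0.8] 297 465
tin_far [-0.1 -0.1  0.2] 1247 1255
carton [-0.1  0.   0.1] 1508 1528
tinlow [ 0.2  0.2 -0.1] 1487 1481
[ 0.69  -0.022  0.123] 0.65
[0.49  0.273 0.19 ] 0.72
```

View pics/f.png

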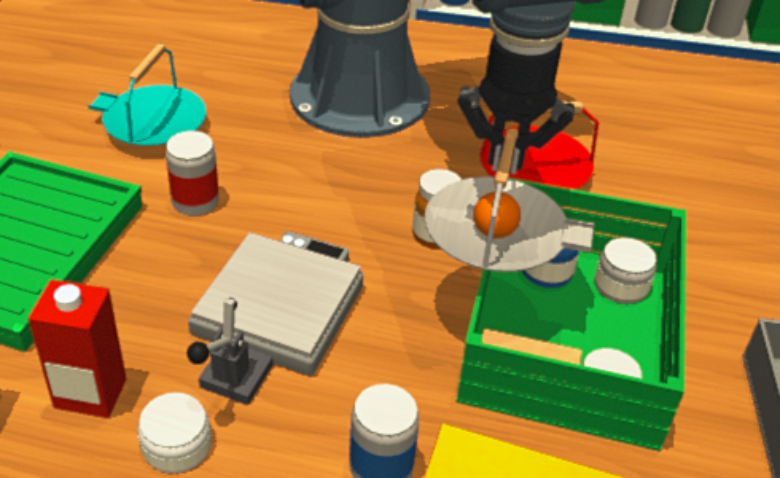

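The jar's apparent shift is occlusion by the dish, which hides about a third of it (297 of 465 points). It is also 43 mm clear of the dish sideways.

```bash
python3 -c "
from bench import manip as m
print(m.sign_off())"
```

```text
the job is handed in; nothing more can be done
None
```

I handed the job in at about 26 s. The clamp lever is fully back. The gripper is still holding the dish by its wooden grip, turned a quarter turn, with the lip pointing squarely across the open crate's long side.

**Last full measurement** (before a final 8 mm straight descent):
- **Lip tip:** it measured (0.474, 0.383), and the crate's middle (0.473, 0.384). The scene camera agreed to within 4 mm.
- **Squareness:** the wrist view put the lip about 0.3° off square. The scene view gave 3.6°, but from very few pixels, so I trusted the wrist view.
- **Level:** the dish was within about 0.5° by the wrist view. The scene view gave about 0.8° about one axis.
- **Fruit:** it was in the middle of the dish.

**After the descent:**
- **Height:** the dish's underside should be about 22 mm above the rim, worked out from the measured lip height and the descent.
- **Steadiness:** the arm and grip were steady.
- **Bystanders:** both tins, the low tin and the carton moved no more than 0.2 mm.

**Checks that were less clear:**
- **Jar:** it read 6–8 mm shifted along x and y, which I put down to the dish hiding about a third of it. It looks upright in place, but I could not confirm its position to the millimetre.
- **Vertical force:** it drifted from 4.0 N at lift to 3.0 N at the end, against about 4.3 N expected. I saw no contact in the pictures and took it as sensor drift.

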